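# Clear the wax slicer and reset its stop screw

### The arm

A 6-joint arm with a two-finger parallel gripper is mounted at the origin on the work surface. World frame = base frame: x ahead of the robot, y to its left, z up, the work surface at z = 0. Lengths are in mm, angles in rad, forces in N, time in s.
With the tool pointing down it reaches from about 350 to 775 mm from the base axis. Payload 7.3 kg.
Tool frame: the origin (TCP) lies at the very end of the fingers, on their centre line; the grasp point (between the pads) lies bot.grasp_offset behind it (bot.grasp_offset is the distance from the TCP to the grasp point, in mm); z points along the fingers, y is the line along which they close (so a half turn about z gives the same grasp; the last joint's range is limited). The gripper opens to 92 mm and grips with 3 to 60 N. Pads are 19 mm wide; open, the fingers measure 130 mm over their backs; the gripper's body (75 mm by 190 mm) begins 47 mm behind the grasp point.
Start: joints at [1.112, 0.342, 1.524, -0, 1.275, -0.146], TCP at [161.541, 499.549, 226.741] pointing down, gripper open.
Joint ranges: [-2.53, 2.53], [-0.77, 2.02], [0.04, 2.7], [-1, 4.14], [0.28, 2.66], [-3.11, 3.11]. Speed limits (rad/s): [2.57, 2.57, 3.14, 3.14, 3.14, 3.14].

### API

Orientations are given as [roll, pitch, yaw] about the fixed x, y, z axes, in that order (R = Rz(yaw) Ry(pitch) Rx(roll)).
In Python, from plant import bot gives the robot as it stands. The module is installed in compiled form; this text tells all that it offers.
- The arm moves only by the shell command python3 -m handwheel 'ROWS'. ROWS is JSON, a list of rows, each an object of numbers: "claw": the finger opening in mm, from 0 to 91.8; "dx", "dy", "dz": the shift along the tool's x, y, z in mm; "rx", "ry", "rz": the turn, a rotation vector about the tool's x, y, z in rad. A call has 1 to 10 rows; each row shifts and turns the commanded pose from where the row before left it, along the tool's axes as they then stand; what a row does not reach is not made up. A row lasts 1/10 s, in which the tool goes at most 50 mm and 8.59 degrees, less where a joint would pass 70% of its speed; a pose out of reach is approached as far as the arm can. A call is refused whole if a number of a shift passes 50 or a number of a turn 0.15, either way. A call with a gripper value outside its range is refused whole. The fingers move at their own pace and stop on an object; the grip force is fixed at half the most. Time passes only in rows, so rows that do not move let the fingers close. It gives the time, the measured TCP pose, the force and the opening at its end, in the units of the state.
- bot.get_obs(): the state, without advancing time (a new reading comes with each control period).
- bot.capture(name): name is "scene" or "top"; returns a dict with "frame" (400x640x3 uint8, red, green, blue), "camera_matrix" (3x3 intrinsics, pixels), "view" (4x4, takes a point from world to camera coordinates). Camera axes: x right, y down, z forward; pixel columns grow to the right and rows downward; lengths in mm; the calibration is good to about 2 mm. A picture is of the moment at which its call begins. There is no depth.
- bot.close_job(): hands the job in, once; it reports no verdict.
The state is a dict: "time": time; "joint_positions": joint angles; "dq": joint speeds; "tau": joint torques, N m; "tool_pos": TCP position; "tcp_rot": TCP orientation; "contact_force": force on the tool from outside, world axes, zero at the start; "moment": the same for the moment, N m; "grip_width": finger opening in mm.
Only numpy, scipy, OpenCV 4.12 (cv2) and the standard library are available. Lean on these libraries where they do the work, as an engineer would, in place of code of your own. Each camera call takes 0.05 s, during which the arm holds its last target. There are 200 camera calls.

### The job

Get the ring-wax slicer ready for its next run: first take both finished wax blanks out of its catch tray and set them down in the grey parts tote, not dropping them from above its rim. Then turn the flat-headed thumbscrew on the stop block clockwise until it seats, back it off a quarter turn so the stop just slides, and finish with the gripper still gripping the screw's head there, holding it still so that I can set the stop. Leave the tin dish, the jar and the wooden sanding block where they are.

Things in the scene. Friction and masses are not known exactly. Their poses are not given: they have to be found in the camera images.
- slicer: Fixed bench machine, grey base plate 400 x 370 x 6 mm. Origin on the table; x away from the robot at yaw 0, y left, z up. A blue headstock 111 mm high fills x 110 to 240 mm, y -60 to 180, its motor on to y -160; a sloping chute up to 82 mm high lies at x 45 to 95 mm, y 20 to 110. The dark steel stop block with the thumbscrew stands at (-60, -130) mm, its top 40 mm up.
- tray (a point): Centre of the inner floor of the slicer's open steel catch tray, 10 mm above the table; the tray is 170 (along slicer x) x 230 mm (y) outside, walls 4 mm thick, rim 40 mm above the table.
- blank0_mid (a point): Centre of one dark green wax blank: a flat block 46 (its x) x 28 (its y) x 24 mm high, 30 g or so, with an upright 17 mm hole through its middle; it lies flat in the catch tray, hole upward. Grip it across its 28 mm width (its y).
- blank1_mid (a point): Centre of the other wax blank, the same in shape and size.
- blank0: The first blank (origin at the centre of its underside; same axes as its point).
- blank1: The second blank (origin at the centre of its underside).
- tote: Loose open grey plastic tote, 170 (its x) x 140 (its y) x 60 mm high, 4 mm walls, inner floor about 4 mm above the table, 0.5 kg; origin at the centre of its underside, z up. It stands to the left or the right of the slicer.
- wing (a point): The thumbscrew's upright flat steel head (body screw): a plate 44 mm long (its x), 9 thick (its y), 24 high; origin at its centre on the screw's axis, 69 mm above the table, 29 above the stop block. Its x and y turn with the screw; z is up. Grip it from above across its thickness (a half turn gives the same grip). Below it: a neck 10 mm across, 10 mm of it free, and an 18 mm collar.
- screw (a joint): Thumbscrew angle, rad: 0 = seated on its hard stop, growing as it is unscrewed (anticlockwise from above). Starts 0.5 to 1.2 rad unscrewed. Turns stiffly (0.05 N m friction), stays where it is left, does not rise or sink. Seated, the wing's x axis lies 45 degrees clockwise of the slicer's x axis, seen from above.
- tin: Bystander: shallow round aluminium dish, 90 mm across, 35 mm high, on the opposite side of the slicer from the tote.
- jar: Bystander: amber glass jar with steel cap, 60 mm across, 75 mm high.
- block: Bystander: dark wooden sanding block 110 x 55 x 30 mm.
There are look-alikes about, which are no part of the job. Leave any blue or red look-alike of the blank0 alone. Of the things that look like the tote, take the one that is farthest from the robot's base at the start.

How it is judged:
By the outcome, as a careful person would: the job done as asked, in the order asked, and still so for the second after the job is handed in, while the arm keeps its last pose, push and grip.
It also fails if it takes over 72 s, if anything falls off the work surface, if the arm or the gripper's body presses on something with over 40 N, if the wrist force passes 120 N, or if a joint passes its speed limit or range.

## Working session

There is one attempt and no reset: what is moved stays moved. The work goes in short steps, Python scripts to look and compute and a shell command to move; the robot and the scene stay as the last step left them, time stands still between calls to the robot, and variables do not carry over. Pictures are saved under pics/ and viewed, on a budget of 10 in all, crops included, one or two more only if the job needs it, and the job is handed in when it is done.

```bash
mkdir -p pics
python3 - <<'E'
from plant import bot
import cv2,numpy as np
for n in("scene","top"):
    c=bot.capture(n); cv2.imwrite(f"pics/{n}0.png",c["frame"][:,:,::-1]); np.savez(f"{n}0.npz",**c)
    print(n,c["camera_matrix"].round(1).tolist(),c["view"].round(3).tolist())
o=bot.get_obs();print(o,bot.grasp_offset)
E
```

```text
scene [[470.0, 0.0, 315.1], [0.0, 470.0, 196.7], [0.0, 0.0, 1.0]] [[-0.752, 0.659, 0.005, 343.243], [0.523, 0.602, -0.603, -197.001], [-0.401, -0.451, -0.797, 1457.926], [0.0, 0.0, 0.0, 1.0]]
top [[392.0, 0.0, 320.8], [0.0, 392.0, 198.7], [0.0, 0.0, 1.0]] [[0.027, -1.0, 0.009, -26.72], [-0.989, -0.028, -0.144, 443.534], [0.144, -0.005, -0.99, 1038.863], [0.0, 0.0, 0.0, 1.0]]
{'time': 0.1, 'joint_positions': array([ 1.11198748e+00,  3.42645560e-01,  1.52490366e+00,  1.03251542e-05,
        1.27541198e+00, -1.45992994e-01]), 'dq': array([-0.00060954, -0.00206921, -0.00128482,  0.00033853, -0.00127235,
        0.00011489]), 'tau': array([ 1.20487937e-03, -4.32011032e+01, -2.44695550e+01,  7.18683307e-02,
        5.26807085e-02, -8.07576930e-05]), 'tool_pos': array([161.37485266, 499.20630373, 226.12457386]), 'tcp_rot': array([-3.14024010e+00, -2.08858284e-04,  2.82877365e+00]), 'contact_force': array([ 0.02890852,  0.25111042, -1.36972873]), 'moment': array([-0.0502946 ,  0.06735087,  0.02153266]), 'grip_width': 91.4553219261695} 18.8
```

View pics/top0.png

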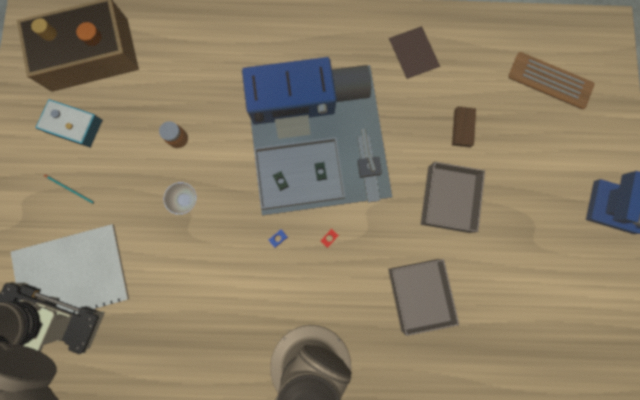

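View pics/scene0.png

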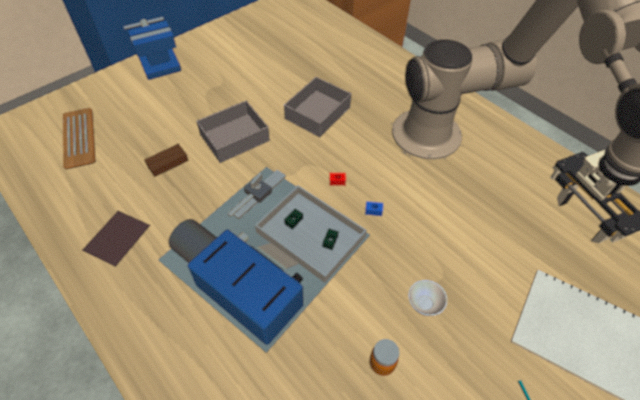

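The top view shows the blanks at (281,181) and (320,171), the thumbscrew at about (368,167) and the far tote at (453,198). The near look-alike tote is at (423,296). In the scene view the blanks are at (293,218) and (330,238), and the far tote is at (233,130).

```bash
cat > h.py <<'E'
import numpy as np,cv2
def ray(c,uv):
    K,V=c["camera_matrix"],c["view"];R,t=V[:3,:3],V[:3,3]
    return -R.T@t, R.T@np.linalg.solve(K,[uv[0],uv[1],1.])
def plane(c,uv,z):
    o,d=ray(c,uv); return (o+d*(z-o[2])/d[2])[:2]
def proj(c,p):
    q=c["view"][:3,:3]@np.array(p,float)+c["view"][:3,3]; q=c["camera_matrix"]@q; return q[:2]/q[2]
def topplane(c,mask,z):
    """contour of mask -> plane z -> minAreaRect in world"""
    out=[]
    cs,_=cv2.findContours(mask,cv2.RETR_EXTERNAL,cv2.CHAIN_APPROX_NONE)
    for k in cs:
        if cv2.contourArea(k)<25: continue
        P=np.array([plane(c,p[0],z) for p in k],np.float32)
        out.append((k.reshape(-1,2).mean(0).round(1).tolist(),cv2.contourArea(k),cv2.minAreaRect(P)))
    return out
E
python3 - <<'E'
from h import *
for n in("top","scene"):
    c=dict(np.load(n+"0.npz")); f=c["frame"].astype(int); r,g,b=f[...,0],f[...,1],f[...,2]
    m=((g>r+8)&(g>b+3)&(g<90)).astype(np.uint8)
    print(n); [print(x) for x in topplane(c,m,34)]
    # totes: inner floor warm-grey dark
    hsv=cv2.cvtColor(c["frame"],cv2.COLOR_RGB2HSV)
    for p in ([(453,198),(423,296),(300,190),(262,190),(380,120)] if n=="top" else [(233,130),(318,108)]): print(p,c["frame"][p[1],p[0]],hsv[p[1],p[0]])
c=dict(np.load("top0.npz"))["frame"]; A=cv2.resize(c[110:240,240:400],None,fx=5,fy=5,interpolation=cv2.INTER_CUBIC)[:600]
cv2.imwrite("pics/crop1.png",A[:,:,::-1])
c=dict(np.load("scene0.npz"))["frame"]; A=cv2.resize(c[90:280,190:380],None,fx=3.1,fy=3.1,interpolation=cv2.INTER_CUBIC)[:600]
cv2.imwrite("pics/crop2.png",A[:,:,::-1])
E
```

```text
top
([282.0, 184.8], 28.0, ((479.5529479980469, 92.68096923828125), (12.815403938293457, 23.30670166015625), 25.33082389831543))
([321.0, 175.3], 32.0, ((509.8389892578125, -13.0750093460083), (16.83037757873535, 22.03310203552246), 1.659837007522583))
([278.3, 175.3], 27.5, ((505.7569274902344, 104.87403869628906), (16.344446182250977, 23.92523193359375), 16.0028018951416))
([319.5, 166.0], 30.0, ((535.0355224609375, -8.22792911529541), (16.9440975189209, 24.81686782836914), 1.680404543876648))
(453, 198) [118 110 101] [ 16  37 118]
(423, 296) [119 111 102] [ 16  36 119]
(300, 190) [120 127 132] [103  23 132]
(262, 190) [111 115 118] [103  15 118]
(380, 120) [144 130 104] [ 20  71 144]
scene
([329.9, 238.8], 163.5, ((498.22808837890625, 103.81903076171875), (54.5755500793457, 27.051755905151367), 27.506824493408203))
([293.3, 218.1], 168.0, ((527.932861328125, -4.533039093017578), (53.82475662231445, 33.01343536376953), 15.055867195129395))
(233, 130) [132 119 116] [  6  31 132]
(318, 108) [133 122 115] [ 12  35 133]
```

View pics/crop1.png

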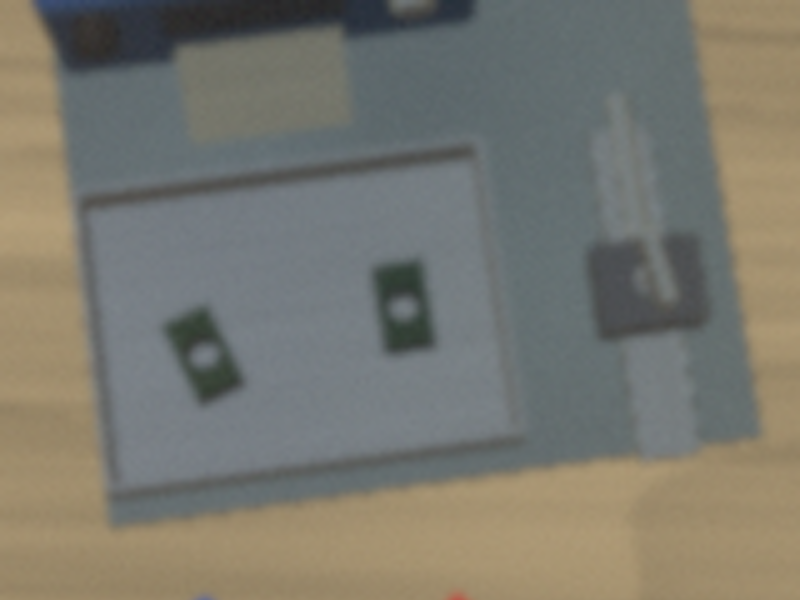

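View pics/crop2.png

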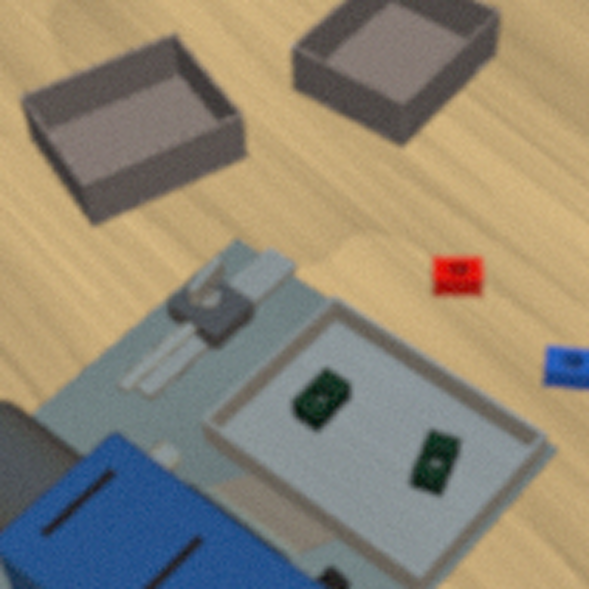

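Crop 1 shows the blanks' holes at crop (205,355) and (405,308). The stop block spans crop (592-710, 232-338), and the wing runs about (645,240) to (668,300). Crop 2 shows the wing at (205,280) with its collar below, and the far tote's rim corners at (22,100), (177,36), (243,118) and (93,185).

Run:
```python
from h import *
T=dict(np.load("top0.npz"));S=dict(np.load("scene0.npz"))
t=lambda u,v:((u+.5)/5+240-.5,(v+.5)/5+110-.5); s=lambda u,v:(u/3.1+190,v/3.1+90)
def tri(a,b):
    o1,d1=ray(T,a);o2,d2=ray(S,b)
    A=np.stack([d1,-d2],1);k=np.linalg.lstsq(A,o2-o1,rcond=None)[0]
    p,q=o1+k[0]*d1,o2+k[1]*d2; return ((p+q)/2).round(1),np.linalg.norm(p-q).round(1)
print("cams",ray(T,(0,0))[0].round(),ray(S,(0,0))[0].round())
print("b_left",tri(t(205,355),s(435,462)),plane(T,t(205,355),34).round(1))
print("b_right",tri(t(405,308),s(320,398)),plane(T,t(405,308),34).round(1))
for n,a in dict(L=[(162,325),(207,305),(244,383),(203,405)],R=[(373,267),(422,260),(437,347),(386,354)]).items():
    P=np.array([plane(T,t(*x),34) for x in a]);print(n,P.round(1).tolist(),cv2.minAreaRect(P.astype(np.float32)))
P=np.array([plane(T,t(*x),40) for x in[(112,492),(523,437),(478,145),(82,200)]]);print("tray",P.round(1).tolist(),P.mean(0),cv2.minAreaRect(P.astype(np.float32)))
for a,b,z in [((112,525),(760,435),6)]:
    p,q=plane(T,t(*a),z),plane(T,t(*b),z);print("plate front",p,q,np.degrees(np.arctan2(*(q-p)[::-1]))+90)
P=np.array([plane(T,t(*x),40) for x in[(592,243),(697,232),(708,318),(600,330)]]);print("block",P.round(1).tolist(),P.mean(0))
P=np.array([plane(S,s(*x),60) for x in[(22,100),(177,36),(243,118),(93,185)]]);print("tote S",P.round(1).tolist(),P.mean(0),cv2.minAreaRect(P.astype(np.float32)))
# tote in top: upscale crop, and wing crops of both
A=cv2.resize(T["frame"][140:200,350:400],None,fx=8,fy=8,interpolation=cv2.INTER_CUBIC)
B=cv2.resize(S["frame"][160:220,230:280],None,fx=8,fy=8,interpolation=cv2.INTER_CUBIC)
cv2.imwrite("pics/wing.png",cv2.convertScaleAbs(np.hstack([A,B])[:,:,::-1],alpha=1.6,beta=-30))
```

```text
cams [ 290.   -9. 1092.] [ 945.  550. 1042.]
b_left (array([492.9,  99.2,  21.1]), np.float64(1.6)) [491.   97.3]
b_right (array([523.1, -11.6,  21.1]), np.float64(0.4)) [520.5 -11.7]
L [[507.0, 121.6], [519.0, 97.4], [476.0, 75.3], [463.1, 97.2]] ((491.6439514160156, 97.60835266113281), (50.20834732055664, 26.983489990234375), 29.050884246826172)
R [[543.1, 6.6], [547.8, -20.3], [499.1, -29.8], [494.4, -1.9]] ((521.0935668945312, -11.607852935791016), (49.63705825805664, 28.29682731628418), 9.994704246520996)
tray [[413.2, 143.7], [449.5, -77.7], [612.6, -49.6], [574.8, 168.1]] [512.53637723  46.11077572] ((512.1080932617188, 46.872772216796875), (165.48692321777344, 224.2731475830078), 9.746865272521973)
plate front [398.73197476 147.69270597] [ 459.62855587 -212.89609646] 9.585718151042954
block [[558.7, -113.7], [566.7, -171.6], [518.4, -177.9], [510.0, -118.7]] [ 538.43758834 -145.46235947]
tote S [[533.9, -444.2], [367.8, -420.6], [388.8, -286.3], [545.2, -307.7]] [ 458.90931336 -364.66657728] ((460.453857421875, -364.67108154296875), (136.7568359375, 167.74949645996094), 81.90142059326172)
```

View pics/wing.png

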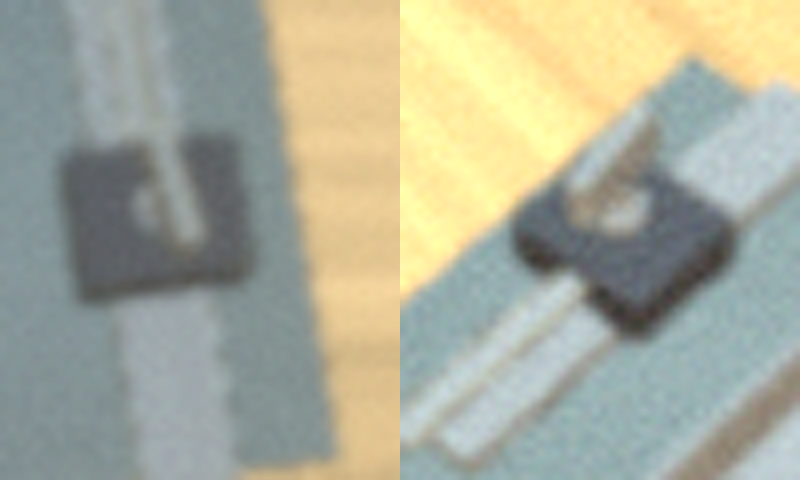

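Run:
```python
from h import *
T=dict(np.load("top0.npz"));S=dict(np.load("scene0.npz"))
t=lambda u,v:(u/8+350-.4,v/8+140-.4); s=lambda u,v:((u-400)/8+230-.4,v/8+160-.4)
for P in ([plane(T,t(160,140),81),plane(T,t(192,243),81)],[plane(S,s(645,108),81),plane(S,s(575,195),81)]):
    d=P[0]-P[1];print(np.round(P,1).tolist(),np.mean(P,0),np.linalg.norm(d),np.degrees(np.arctan2(d[1],d[0])))
print("collar",plane(T,t(148,205),45),plane(S,s(620,208),45))
r=np.radians(9.6)
for x in[(-60,-130,81),(-60,-130,40)]:
    pass
# tote in top view: rim points
f=T["frame"];A=f[155:240,415:495]
g=cv2.cvtColor(f,cv2.COLOR_RGB2HSV);m=((g[...,1]<60)&(g[...,2]<135)).astype(np.uint8)
for z in(0,60):
  [print(z,x) for x in topplane(T,m,z) if x[1]>1500 and x[0][0]>380 and x[0][0]<500]
```

```text
[[552.1, -140.3], [517.6, -151.2]] [ 534.86924495 -145.74748028] 36.21691009780727 17.48221173694826
[[520.9, -148.8], [560.6, -134.2]] [ 540.76114443 -141.4724135 ] 42.327711793498345 -159.81191667966874
collar [ 538.53753318 -141.09232222] [ 538.09293867 -145.28970791]
0 ([423.5, 296.7], 3692.5, ((188.17893981933594, -300.7008972167969), (180.95541381835938, 155.03054809570312), 12.262249946594238))
0 ([453.1, 197.5], 3436.0, ((466.19427490234375, -387.6517333984375), (159.7209930419922, 183.29214477539062), 81.9420394897461))
60 ([423.5, 296.7], 3692.5, ((193.77334594726562, -284.66546630859375), (171.01290893554688, 146.51248168945312), 12.262256622314453))
60 ([453.1, 197.5], 3436.0, ((456.5133056640625, -366.83880615234375), (150.9452667236328, 173.22129821777344), 81.94202423095703))
```

The tote centre is about (459,-365) with yaw -8°. The screw axis is about (537.5,-143.5), with the wing at about 19° and the slicer at 9.6°. First I'll turn the tool to the left blank's yaw of 29°.

```bash
cat >> h.py <<'E'
def goto(x,y,z,yawdeg=None):
    from plant import bot
    o=bot.get_obs();p=o["tool_pos"];yaw=o["tcp_rot"][2];d=np.array([x,y,z])-p;c,s=np.cos(yaw),np.sin(yaw)
    print("pos",p.round(1),"rot",o["tcp_rot"].round(3),"q",o["joint_positions"].round(2),"grip",o["grip_width"].round(1),"F",o["contact_force"].round(1),"Mz",o["moment"][2].round(3),"t",round(o["time"],2))
    print("need dx %.1f dy %.1f dz %.1f"%(c*d[0]+s*d[1],s*d[0]-c*d[1],-d[2]), "" if yawdeg is None else "rz %.3f"%-((np.radians(yawdeg)-yaw+np.pi/2)%np.pi-np.pi/2))
E
python3 -m handwheel '[{"rz":0.145,"claw":62},{"rz":0.145,"claw":62},{"rz":0.145,"claw":62},{"rz":0.145,"claw":62},{"rz":0.145,"claw":62},{"rz":0.145,"claw":62},{"rz":0.145,"claw":62},{"rz":0.145,"claw":62}]'
python3 -m handwheel '[{"rz":0.145,"claw":62},{"rz":0.145,"claw":62},{"rz":0.145,"claw":62},{"rz":0.145,"claw":62},{"rz":0.145,"claw":62},{"rz":0.145,"claw":62},{"rz":0.145,"claw":62},{"rz":0.145,"claw":62},{"claw":62}]'
python3 -c "
from h import *
goto(491.8,98,130,29)"
```

```text
invalid input at $[0]: expected keys claw, dx, dy, dz, rx, ry, rz
invalid input at $[0]: expected keys claw, dx, dy, dz, rx, ry, rz
Traceback (most recent call last):
  File "h.py", line 21, in goto
    print("pos",p.round(1),"rot",o["tcp_rot"].round(3),"q",o["joint_positions"].round(2),"grip",o["grip_width"].round(1),"F",o["contact_force"].round(1),"Mz",o["moment"][2].round(3),"t",round(o["time"],2))
                                                                                                ^^^^^^^^^^^^^^^^^^^^^
AttributeError: 'float' object has no attribute 'round'
```

```bash
sed -i 's/o\["grip_width"\].round(1)/round(o["grip_width"],1)/' h.py
python3 -m handwheel '[{"claw":62,"dx":0,"dy":0,"dz":0,"rx":0,"ry":0,"rz":0.145},{"claw":62,"dx":0,"dy":0,"dz":0,"rx":0,"ry":0,"rz":0.145},{"claw":62,"dx":0,"dy":0,"dz":0,"rx":0,"ry":0,"rz":0.145},{"claw":62,"dx":0,"dy":0,"dz":0,"rx":0,"ry":0,"rz":0.145},{"claw":62,"dx":0,"dy":0,"dz":0,"rx":0,"ry":0,"rz":0.145},{"claw":62,"dx":0,"dy":0,"dz":0,"rx":0,"ry":0,"rz":0.145},{"claw":62,"dx":0,"dy":0,"dz":0,"rx":0,"ry":0,"rz":0.145},{"claw":62,"dx":0,"dy":0,"dz":0,"rx":0,"ry":0,"rz":0.145}]'
python3 -m handwheel '[{"claw":62,"dx":0,"dy":0,"dz":0,"rx":0,"ry":0,"rz":0.145},{"claw":62,"dx":0,"dy":0,"dz":0,"rx":0,"ry":0,"rz":0.145},{"claw":62,"dx":0,"dy":0,"dz":0,"rx":0,"ry":0,"rz":0.145},{"claw":62,"dx":0,"dy":0,"dz":0,"rx":0,"ry":0,"rz":0.145},{"claw":62,"dx":0,"dy":0,"dz":0,"rx":0,"ry":0,"rz":0.145},{"claw":62,"dx":0,"dy":0,"dz":0,"rx":0,"ry":0,"rz":0.145},{"claw":62,"dx":0,"dy":0,"dz":0,"rx":0,"ry":0,"rz":0.145},{"claw":62,"dx":0,"dy":0,"dz":0,"rx":0,"ry":0,"rz":0.145},{"claw":62,"dx":0,"dy":0,"dz":0,"rx":0,"ry":0,"rz":0}]'
python3 -c "
from h import *
goto(491.8,98,130,29)"
```

```text
time: 0.9
tool_pos: [161.4, 499.3, 226.3]
tcp_rot: [-3.141, 0.001, 1.663]
contact_force: [-0.0, 0.1, 0.7]
grip_width: 62.0
time: 1.8
tool_pos: [161.4, 499.3, 226.3]
tcp_rot: [3.141, 0.001, 0.507]
contact_force: [-0.1, -0.3, -0.9]
grip_width: 62.2
pos [161.4 499.3 226.3] rot [3.141e+00 1.000e-03 5.070e-01] q [1.11 0.34 1.52 0.   1.28 2.18] grip 62.2 F [-0.1 -0.3 -0.9] Mz 0.031 t 1.8
need dx 93.7 dy 511.3 dz 96.3 rz 0.001
```

```bash
python3 -m handwheel '[{"claw":62,"dx":8,"dy":40,"dz":0,"rx":0,"ry":0,"rz":0},{"claw":62,"dx":8,"dy":45,"dz":0,"rx":0,"ry":0,"rz":0},{"claw":62,"dx":8,"dy":45,"dz":0,"rx":0,"ry":0,"rz":0},{"claw":62,"dx":8,"dy":45,"dz":0,"rx":0,"ry":0,"rz":0},{"claw":62,"dx":8,"dy":45,"dz":0,"rx":0,"ry":0,"rz":0},{"claw":62,"dx":8,"dy":45,"dz":0,"rx":0,"ry":0,"rz":0},{"claw":62,"dx":8,"dy":45,"dz":0,"rx":0,"ry":0,"rz":0},{"claw":62,"dx":8,"dy":45,"dz":0,"rx":0,"ry":0,"rz":0},{"claw":62,"dx":8,"dy":45,"dz":0,"rx":0,"ry":0,"rz":0},{"claw":62,"dx":8,"dy":45,"dz":0,"rx":0,"ry":0,"rz":0}]'
python3 -m handwheel '[{"claw":62,"dx":8,"dy":40,"dz":20,"rx":0,"ry":0,"rz":0},{"claw":62,"dx":6,"dy":25,"dz":40,"rx":0,"ry":0,"rz":0},{"claw":62,"dx":0,"dy":0,"dz":36,"rx":0,"ry":0,"rz":0},{"claw":62,"dx":0,"dy":0,"dz":0,"rx":0,"ry":0,"rz":0}]'
python3 - <<'E'
from h import *
goto(491.8,98,14,29)
from plant import bot
im=[]
for n,(a,b,e,f) in dict(top=(140,240,240,400),scene=(150,290,260,420)).items():
    c=bot.capture(n);im.append(cv2.resize(c["frame"][a:b,e:f],(480,300) if n=="top" else (480,420),interpolation=cv2.INTER_CUBIC)[:300])
cv2.imwrite("pics/a.png",np.vstack(im)[:600,:,::-1])
E
```

```text
time: 2.8
tool_pos: [449.0, 148.2, 226.7]
tcp_rot: [-3.141, -0.0, 0.513]
contact_force: [1.0, 0.8, -0.6]
grip_width: 62.0
time: 3.2
tool_pos: [489.0, 99.0, 126.4]
tcp_rot: [-3.137, 0.009, 0.511]
contact_force: [-0.6, 0.3, -0.7]
grip_width: 62.0
pos [489.   99.  126.4] rot [-3.137  0.009  0.511] q [0.05 0.41 1.73 0.   1.01 1.11] grip 62.0 F [-0.6  0.3 -0.7] Mz 0.004 t 3.2
need dx 1.9 dy 2.2 dz 112.4 rz 0.005
```

View pics/a.png

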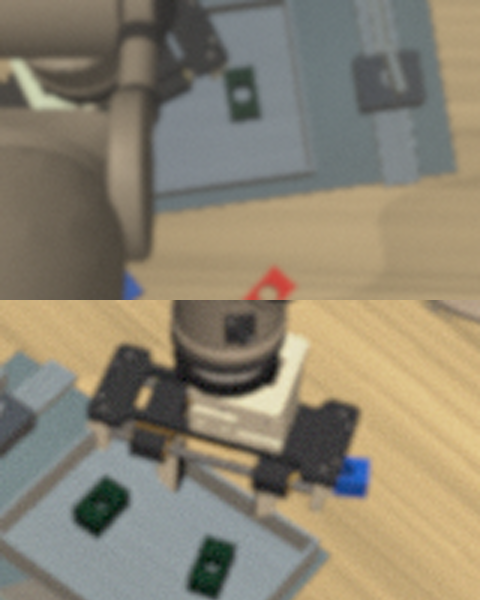

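The picture shows the open fingers over the left blank, and nothing is in the way. I'll descend and grip.

```bash
python3 -m handwheel '[{"claw":62,"dx":2,"dy":2,"dz":30,"rx":0,"ry":0,"rz":0},{"claw":62,"dx":0,"dy":0,"dz":30,"rx":0,"ry":0,"rz":0},{"claw":62,"dx":0,"dy":0,"dz":25,"rx":0,"ry":0,"rz":0},{"claw":62,"dx":0,"dy":0,"dz":15,"rx":0,"ry":0,"rz":0},{"claw":62,"dx":0,"dy":0,"dz":9,"rx":0,"ry":0,"rz":0},{"claw":62,"dx":0,"dy":0,"dz":2,"rx":0,"ry":0,"rz":0},{"claw":62,"dx":0,"dy":0,"dz":0,"rx":0,"ry":0,"rz":0}]'
python3 -m handwheel '[{"claw":10,"dx":0,"dy":0,"dz":0,"rx":0,"ry":0,"rz":0},{"claw":10,"dx":0,"dy":0,"dz":0,"rx":0,"ry":0,"rz":0},{"claw":10,"dx":0,"dy":0,"dz":0,"rx":0,"ry":0,"rz":0},{"claw":10,"dx":0,"dy":0,"dz":0,"rx":0,"ry":0,"rz":0},{"claw":10,"dx":0,"dy":0,"dz":0,"rx":0,"ry":0,"rz":0},{"claw":10,"dx":0,"dy":0,"dz":0,"rx":0,"ry":0,"rz":0}]'
```

```text
time: 4.0
tool_pos: [495.7, 99.5, 20.9]
tcp_rot: [3.141, -0.002, 0.51]
contact_force: [-0.2, -0.9, 0.2]
grip_width: 61.9
time: 4.6
tool_pos: [494.9, 99.1, 19.9]
tcp_rot: [3.142, -0.0, 0.509]
contact_force: [-0.2, -0.6, 2.0]
grip_width: 27.6
```

```bash
python3 -m handwheel '[{"claw":10,"dx":0,"dy":0,"dz":-8,"rx":0,"ry":0,"rz":0},{"claw":10,"dx":0,"dy":0,"dz":-20,"rx":0,"ry":0,"rz":0},{"claw":10,"dx":0,"dy":0,"dz":-30,"rx":0,"ry":0,"rz":0},{"claw":10,"dx":0,"dy":0,"dz":-30,"rx":0,"ry":0,"rz":0},{"claw":10,"dx":0,"dy":0,"dz":-25,"rx":0,"ry":0,"rz":0},{"claw":10,"dx":0,"dy":0,"dz":-10,"rx":0,"ry":0,"rz":-0.07},{"claw":10,"dx":0,"dy":0,"dz":0,"rx":0,"ry":0,"rz":-0.14},{"claw":10,"dx":0,"dy":0,"dz":0,"rx":0,"ry":0,"rz":-0.14},{"claw":10,"dx":0,"dy":0,"dz":0,"rx":0,"ry":0,"rz":-0.14}]'
python3 -m handwheel '[{"claw":10,"dx":0,"dy":0,"dz":0,"rx":0,"ry":0,"rz":-0.14},{"claw":10,"dx":0,"dy":0,"dz":0,"rx":0,"ry":0,"rz":-0.14},{"claw":10,"dx":0,"dy":0,"dz":0,"rx":0,"ry":0,"rz":-0.14},{"claw":10,"dx":0,"dy":0,"dz":0,"rx":0,"ry":0,"rz":-0.01},{"claw":10,"dx":0,"dy":0,"dz":0,"rx":0,"ry":0,"rz":0}]'
python3 -c "
from h import *
goto(493.7,-369.9,140,82)"
```

```text
time: 5.5
tool_pos: [494.7, 99.2, 143.3]
tcp_rot: [3.141, -0.0, 1.005]
contact_force: [-0.1, 1.0, -1.0]
grip_width: 28.1
time: 6.0
tool_pos: [494.8, 99.2, 143.0]
tcp_rot: [3.141, -0.0, 1.426]
contact_force: [-1.0, 0.7, -0.5]
grip_width: 27.9
pos [494.8  99.2 143. ] rot [ 3.141 -0.     1.426] q [0.05 0.39 1.7  0.   1.05 0.19] grip 27.9 F [-1.   0.7 -0.5] Mz 0.066 t 6.0
need dx -464.3 dy 66.9 dz 3.0 rz -0.006
```

```bash
python3 -m handwheel '[{"claw":10,"dx":-20,"dy":3,"dz":0,"rx":0,"ry":0,"rz":0},{"claw":10,"dx":-40,"dy":6,"dz":0,"rx":0,"ry":0,"rz":0},{"claw":10,"dx":-45,"dy":6,"dz":0,"rx":0,"ry":0,"rz":0},{"claw":10,"dx":-45,"dy":6,"dz":0,"rx":0,"ry":0,"rz":0},{"claw":10,"dx":-45,"dy":6,"dz":0,"rx":0,"ry":0,"rz":0},{"claw":10,"dx":-45,"dy":6,"dz":0,"rx":0,"ry":0,"rz":0},{"claw":10,"dx":-45,"dy":6,"dz":0,"rx":0,"ry":0,"rz":0},{"claw":10,"dx":-45,"dy":6,"dz":0,"rx":0,"ry":0,"rz":0},{"claw":10,"dx":-45,"dy":6,"dz":0,"rx":0,"ry":0,"rz":0},{"claw":10,"dx":-40,"dy":6,"dz":0,"rx":0,"ry":0,"rz":0}]'
python3 -m handwheel '[{"claw":10,"dx":-30,"dy":6,"dz":0,"rx":0,"ry":0,"rz":0},{"claw":10,"dx":-15,"dy":4,"dz":0,"rx":0,"ry":0,"rz":0},{"claw":10,"dx":-4,"dy":0,"dz":0,"rx":0,"ry":0,"rz":0},{"claw":10,"dx":0,"dy":0,"dz":0,"rx":0,"ry":0,"rz":0}]'
python3 - <<'E'
from h import *
goto(493.7,-369.9,17,82)
from plant import bot
im=[]
for n,(a,b,e,f) in dict(top=(140,240,400,520),scene=(60,190,180,320)).items():
    c=bot.capture(n);im.append(cv2.resize(c["frame"][a:b,e:f],(380,340),interpolation=cv2.INTER_CUBIC))
cv2.imwrite("pics/b.png",np.hstack(im)[:,:,::-1])
E
```

```text
time: 7.0
tool_pos: [492.1, -322.0, 142.9]
tcp_rot: [3.141, 0.0, 1.425]
contact_force: [1.2, 0.4, -0.2]
grip_width: 27.6
time: 7.4
tool_pos: [495.1, -369.6, 142.4]
tcp_rot: [-3.141, -0.001, 1.426]
contact_force: [-0.2, -0.0, 0.6]
grip_width: 27.6
pos [ 495.1 -369.6  142.4] rot [-3.141e+00 -1.000e-03  1.426e+00] q [-0.77  0.58  1.37  0.    1.19 -0.62] grip 27.6 F [-0.2 -0.   0.6] Mz -0.039 t 7.4
need dx -0.5 dy -1.4 dz 125.4 rz -0.005
```

View pics/b.png

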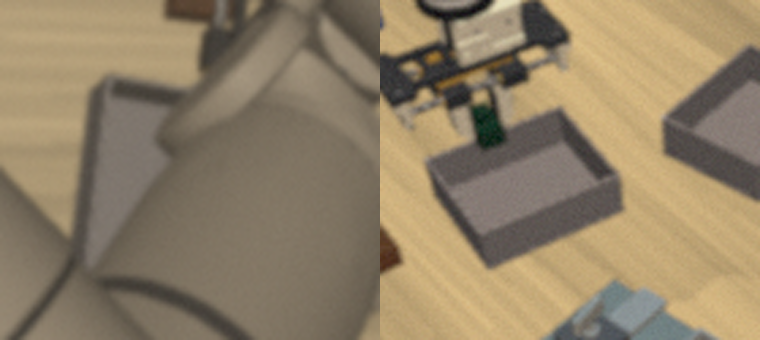

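The blank is held in the fingers above the far half of the tote. I'll lower it, feeling for the floor at the end.

```bash
python3 -m handwheel '[{"claw":10,"dx":0,"dy":-2,"dz":25,"rx":0,"ry":0,"rz":0},{"claw":10,"dx":0,"dy":0,"dz":35,"rx":0,"ry":0,"rz":0},{"claw":10,"dx":0,"dy":0,"dz":30,"rx":0,"ry":0,"rz":0},{"claw":10,"dx":0,"dy":0,"dz":20,"rx":0,"ry":0,"rz":0},{"claw":10,"dx":0,"dy":0,"dz":10,"rx":0,"ry":0,"rz":0},{"claw":10,"dx":0,"dy":0,"dz":3,"rx":0,"ry":0,"rz":0},{"claw":10,"dx":0,"dy":0,"dz":0,"rx":0,"ry":0,"rz":0},{"claw":10,"dx":0,"dy":0,"dz":0,"rx":0,"ry":0,"rz":0}]'
```

```text
time: 8.3
tool_pos: [494.2, -369.7, 21.0]
tcp_rot: [3.14, 0.001, 1.429]
contact_force: [0.5, 0.0, -0.1]
grip_width: 27.9
```

```bash
python3 -m handwheel '[{"claw":10,"dx":0,"dy":0,"dz":3,"rx":0,"ry":0,"rz":0},{"claw":10,"dx":0,"dy":0,"dz":2,"rx":0,"ry":0,"rz":0},{"claw":10,"dx":0,"dy":0,"dz":0,"rx":0,"ry":0,"rz":0}]'
python3 -m handwheel '[{"claw":10,"dx":0,"dy":0,"dz":1.5,"rx":0,"ry":0,"rz":0},{"claw":10,"dx":0,"dy":0,"dz":0,"rx":0,"ry":0,"rz":0}]'
```

```text
time: 8.6
tool_pos: [493.4, -369.3, 14.7]
tcp_rot: [-3.142, -0.0, 1.429]
contact_force: [-0.2, -0.0, 0.5]
grip_width: 27.7
time: 8.8
tool_pos: [493.6, -369.5, 13.9]
tcp_rot: [3.141, 0.0, 1.429]
contact_force: [-0.7, 0.7, 3.2]
grip_width: 27.7
```

Contact at about 3 N, so I'll release and lift.

```bash
python3 -m handwheel '[{"claw":36,"dx":0,"dy":0,"dz":0,"rx":0,"ry":0,"rz":0},{"claw":36,"dx":0,"dy":0,"dz":0,"rx":0,"ry":0,"rz":0},{"claw":36,"dx":0,"dy":0,"dz":0,"rx":0,"ry":0,"rz":0},{"claw":36,"dx":0,"dy":0,"dz":-15,"rx":0,"ry":0,"rz":0},{"claw":36,"dx":0,"dy":0,"dz":-30,"rx":0,"ry":0,"rz":0},{"claw":36,"dx":0,"dy":0,"dz":-40,"rx":0,"ry":0,"rz":0},{"claw":60,"dx":0,"dy":0,"dz":-40,"rx":0,"ry":0,"rz":0},{"claw":60,"dx":0,"dy":0,"dz":-10,"rx":0,"ry":0,"rz":0},{"claw":60,"dx":0,"dy":0,"dz":0,"rx":0,"ry":0,"rz":0}]'
python3 - <<'E'
from h import *
goto(521.5,-11.6,145,10)
from plant import bot
E
```

```text
time: 9.7
tool_pos: [494.3, -370.1, 151.1]
tcp_rot: [3.137, 0.003, 1.429]
contact_force: [0.1, 0.5, -0.4]
grip_width: 55.4
pos [ 494.3 -370.1  151.1] rot [3.137e+00 3.000e-03 1.429e+00] q [-0.77  0.57  1.37  0.    1.2  -0.62] grip 55.4 F [ 0.1  0.5 -0.4] Mz 0.007 t 9.7
need dx 358.8 dy -23.8 dz 6.1 rz 1.254
```

```bash
python3 -m handwheel '[{"claw":60,"dx":25,"dy":-2,"dz":0,"rx":0,"ry":0,"rz":0},{"claw":60,"dx":45,"dy":-3,"dz":0,"rx":0,"ry":0,"rz":0},{"claw":60,"dx":45,"dy":-3,"dz":0,"rx":0,"ry":0,"rz":0},{"claw":60,"dx":45,"dy":-3,"dz":0,"rx":0,"ry":0,"rz":0},{"claw":60,"dx":45,"dy":-3,"dz":0,"rx":0,"ry":0,"rz":0},{"claw":60,"dx":45,"dy":-3,"dz":0,"rx":0,"ry":0,"rz":0},{"claw":60,"dx":45,"dy":-3,"dz":0,"rx":0,"ry":0,"rz":0},{"claw":60,"dx":40,"dy":-3,"dz":0,"rx":0,"ry":0,"rz":0},{"claw":60,"dx":23,"dy":-1,"dz":0,"rx":0,"ry":0,"rz":0},{"claw":60,"dx":0,"dy":0,"dz":0,"rx":0,"ry":0,"rz":0}]'
python3 -m handwheel '[{"claw":60,"dx":0,"dy":0,"dz":0,"rx":0,"ry":0,"rz":0.14},{"claw":60,"dx":0,"dy":0,"dz":0,"rx":0,"ry":0,"rz":0.14},{"claw":60,"dx":0,"dy":0,"dz":0,"rx":0,"ry":0,"rz":0.14},{"claw":60,"dx":0,"dy":0,"dz":0,"rx":0,"ry":0,"rz":0.14},{"claw":60,"dx":0,"dy":0,"dz":0,"rx":0,"ry":0,"rz":0.14},{"claw":60,"dx":0,"dy":0,"dz":0,"rx":0,"ry":0,"rz":0.14},{"claw":60,"dx":0,"dy":0,"dz":0,"rx":0,"ry":0,"rz":0.14},{"claw":60,"dx":0,"dy":0,"dz":0,"rx":0,"ry":0,"rz":0.14},{"claw":60,"dx":0,"dy":0,"dz":0,"rx":0,"ry":0,"rz":0.134},{"claw":60,"dx":0,"dy":0,"dz":0,"rx":0,"ry":0,"rz":0}]'
python3 -c "
from h import *
goto(522,-11.6,18,10)"
```

```text
time: 10.7
tool_pos: [519.3, -8.6, 146.7]
tcp_rot: [-3.138, -0.001, 1.433]
contact_force: [0.6, 0.3, -0.4]
grip_width: 60.3
time: 11.7
tool_pos: [519.7, -12.5, 147.1]
tcp_rot: [-3.141, 0.002, 0.173]
contact_force: [-0.2, 0.4, -0.2]
grip_width: 59.9
pos [519.7 -12.5 147.1] rot [-3.141e+00  2.000e-03  1.730e-01] q [-0.17  0.41  1.65 -0.    1.08  1.23] grip 59.9 F [-0.2  0.4 -0.2] Mz -0.019 t 11.7
need dx 2.5 dy -0.5 dz 129.1 rz -0.002
```

```bash
python3 -m handwheel '[{"claw":60,"dx":2,"dy":0,"dz":30,"rx":0,"ry":0,"rz":0},{"claw":60,"dx":0,"dy":0,"dz":35,"rx":0,"ry":0,"rz":0},{"claw":60,"dx":0,"dy":0,"dz":30,"rx":0,"ry":0,"rz":0},{"claw":60,"dx":0,"dy":0,"dz":18,"rx":0,"ry":0,"rz":0},{"claw":60,"dx":0,"dy":0,"dz":10,"rx":0,"ry":0,"rz":0},{"claw":60,"dx":0,"dy":0,"dz":3,"rx":0,"ry":0,"rz":0},{"claw":60,"dx":0,"dy":0,"dz":0,"rx":0,"ry":0,"rz":0},{"claw":10,"dx":0,"dy":0,"dz":0,"rx":0,"ry":0,"rz":0},{"claw":10,"dx":0,"dy":0,"dz":0,"rx":0,"ry":0,"rz":0},{"claw":10,"dx":0,"dy":0,"dz":0,"rx":0,"ry":0,"rz":0}]'
python3 -m handwheel '[{"claw":10,"dx":0,"dy":0,"dz":0,"rx":0,"ry":0,"rz":0},{"claw":10,"dx":0,"dy":0,"dz":0,"rx":0,"ry":0,"rz":0},{"claw":10,"dx":0,"dy":0,"dz":0,"rx":0,"ry":0,"rz":0}]'
```

```text
time: 12.7
tool_pos: [522.8, -11.2, 23.0]
tcp_rot: [3.141, -0.001, 0.175]
contact_force: [-0.4, -0.5, 0.2]
grip_width: 40.6
time: 13.0
tool_pos: [522.5, -11.2, 22.5]
tcp_rot: [3.142, -0.001, 0.175]
contact_force: [0.1, -0.1, 3.6]
grip_width: 27.6
```

```bash
python3 -m handwheel '[{"claw":10,"dx":0,"dy":0,"dz":-8,"rx":0,"ry":0,"rz":0},{"claw":10,"dx":0,"dy":0,"dz":-20,"rx":0,"ry":0,"rz":0},{"claw":10,"dx":0,"dy":0,"dz":-30,"rx":0,"ry":0,"rz":0},{"claw":10,"dx":0,"dy":0,"dz":-30,"rx":0,"ry":0,"rz":0},{"claw":10,"dx":0,"dy":0,"dz":-27,"rx":0,"ry":0,"rz":0},{"claw":10,"dx":0,"dy":0,"dz":-10,"rx":0,"ry":0,"rz":-0.1},{"claw":10,"dx":0,"dy":0,"dz":0,"rx":0,"ry":0,"rz":-0.14},{"claw":10,"dx":0,"dy":0,"dz":0,"rx":0,"ry":0,"rz":-0.14},{"claw":10,"dx":0,"dy":0,"dz":0,"rx":0,"ry":0,"rz":-0.14},{"claw":10,"dx":0,"dy":0,"dz":0,"rx":0,"ry":0,"rz":-0.14}]'
python3 -m handwheel '[{"claw":10,"dx":0,"dy":0,"dz":0,"rx":0,"ry":0,"rz":-0.14},{"claw":10,"dx":0,"dy":0,"dz":0,"rx":0,"ry":0,"rz":-0.14},{"claw":10,"dx":0,"dy":0,"dz":0,"rx":0,"ry":0,"rz":-0.14},{"claw":10,"dx":0,"dy":0,"dz":0,"rx":0,"ry":0,"rz":-0.14},{"claw":10,"dx":0,"dy":0,"dz":0,"rx":0,"ry":0,"rz":-0.04},{"claw":10,"dx":0,"dy":0,"dz":0,"rx":0,"ry":0,"rz":0}]'
python3 -c "
from h import *
goto(424.3,-360.1,145,82)"
```

```text
time: 14.0
tool_pos: [522.2, -11.2, 147.7]
tcp_rot: [3.141, -0.0, 0.841]
contact_force: [0.0, 0.1, -0.2]
grip_width: 28.0
time: 14.6
tool_pos: [522.3, -11.2, 147.6]
tcp_rot: [3.141, -0.0, 1.435]
contact_force: [0.3, -0.2, 0.1]
grip_width: 27.7
pos [522.3 -11.2 147.6] rot [ 3.141 -0.     1.435] q [-0.17  0.42  1.65  0.    1.08 -0.03] grip 27.7 F [ 0.3 -0.2  0.1] Mz -0.013 t 14.6
need dx -359.0 dy -49.8 dz 2.6 rz 0.004
```

```bash
python3 -m handwheel '[{"claw":10,"dx":-20,"dy":-3,"dz":0,"rx":0,"ry":0,"rz":0},{"claw":10,"dx":-40,"dy":-6,"dz":0,"rx":0,"ry":0,"rz":0},{"claw":10,"dx":-45,"dy":-6,"dz":0,"rx":0,"ry":0,"rz":0},{"claw":10,"dx":-45,"dy":-6,"dz":0,"rx":0,"ry":0,"rz":0},{"claw":10,"dx":-45,"dy":-6,"dz":0,"rx":0,"ry":0,"rz":0},{"claw":10,"dx":-45,"dy":-6,"dz":0,"rx":0,"ry":0,"rz":0},{"claw":10,"dx":-45,"dy":-6,"dz":0,"rx":0,"ry":0,"rz":0},{"claw":10,"dx":-40,"dy":-6,"dz":0,"rx":0,"ry":0,"rz":0},{"claw":10,"dx":-25,"dy":-4,"dz":0,"rx":0,"ry":0,"rz":0},{"claw":10,"dx":-9,"dy":-1,"dz":0,"rx":0,"ry":0,"rz":0}]'
python3 -m handwheel '[{"claw":10,"dx":0,"dy":0,"dz":0,"rx":0,"ry":0,"rz":0},{"claw":10,"dx":0,"dy":0,"dz":0,"rx":0,"ry":0,"rz":0}]'
python3 - <<'E'
from h import *
goto(424.3,-360.1,23,82)
from plant import bot
c=bot.capture("scene");cv2.imwrite("pics/c.png",cv2.resize(c["frame"][60:190,180:320],(560,520),interpolation=cv2.INTER_CUBIC)[:,:,::-1])
E
```

```text
time: 15.6
tool_pos: [423.1, -362.6, 147.3]
tcp_rot: [3.141, 0.001, 1.43]
contact_force: [-0.2, -0.1, -0.3]
grip_width: 27.1
time: 15.8
tool_pos: [424.3, -359.0, 147.1]
tcp_rot: [-3.141, -0.001, 1.435]
contact_force: [0.1, 0.3, -0.3]
grip_width: 27.7
pos [ 424.3 -359.   147.1] rot [-3.141e+00 -1.000e-03  1.435e+00] q [-0.84  0.47  1.55  0.    1.12 -0.7 ] grip 27.7 F [ 0.1  0.3 -0.3] Mz -0.014 t 15.8
need dx -1.1 dy 0.1 dz 124.1 rz 0.004
```

View pics/c.png

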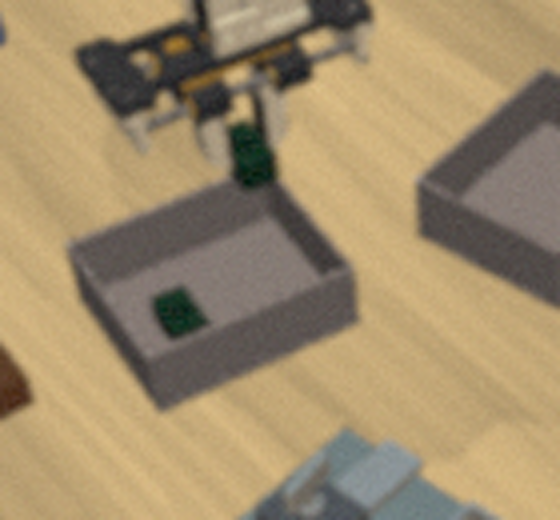

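The first blank lies in the tote at (180,312) and the second is held over the other half. I'll lower it.

```bash
python3 -m handwheel '[{"claw":10,"dx":-1,"dy":0,"dz":25,"rx":0,"ry":0,"rz":0},{"claw":10,"dx":0,"dy":0,"dz":35,"rx":0,"ry":0,"rz":0},{"claw":10,"dx":0,"dy":0,"dz":30,"rx":0,"ry":0,"rz":0},{"claw":10,"dx":0,"dy":0,"dz":20,"rx":0,"ry":0,"rz":0},{"claw":10,"dx":0,"dy":0,"dz":10,"rx":0,"ry":0,"rz":0},{"claw":10,"dx":0,"dy":0,"dz":3,"rx":0,"ry":0,"rz":0},{"claw":10,"dx":0,"dy":0,"dz":0,"rx":0,"ry":0,"rz":0},{"claw":10,"dx":0,"dy":0,"dz":3,"rx":0,"ry":0,"rz":0},{"claw":10,"dx":0,"dy":0,"dz":2,"rx":0,"ry":0,"rz":0},{"claw":10,"dx":0,"dy":0,"dz":0,"rx":0,"ry":0,"rz":0}]'
python3 -c "
from h import *
goto(424.3,-360.1,16.4,82)"
```

```text
time: 16.85
tool_pos: [424.1, -361.2, 19.5]
tcp_rot: [3.141, 0.0, 1.435]
contact_force: [0.5, 0.3, -0.1]
grip_width: 27.7
pos [ 424.1 -361.2   19.5] rot [3.141 0.    1.435] q [-0.84  0.64  1.67  0.    0.83 -0.71] grip 27.7 F [ 0.5  0.3 -0.1] Mz -0.022 t 16.85
need dx 1.1 dy 0.0 dz 3.1 rz 0.004
```

```bash
python3 -m handwheel '[{"claw":10,"dx":0,"dy":0,"dz":2,"rx":0,"ry":0,"rz":0},{"claw":10,"dx":0,"dy":0,"dz":1,"rx":0,"ry":0,"rz":0},{"claw":10,"dx":0,"dy":0,"dz":0,"rx":0,"ry":0,"rz":0}]'
python3 -m handwheel '[{"claw":36,"dx":0,"dy":0,"dz":0,"rx":0,"ry":0,"rz":0},{"claw":36,"dx":0,"dy":0,"dz":0,"rx":0,"ry":0,"rz":0},{"claw":36,"dx":0,"dy":0,"dz":0,"rx":0,"ry":0,"rz":0},{"claw":36,"dx":0,"dy":0,"dz":-15,"rx":0,"ry":0,"rz":0},{"claw":36,"dx":0,"dy":0,"dz":-30,"rx":0,"ry":0,"rz":0},{"claw":36,"dx":0,"dy":0,"dz":-40,"rx":0,"ry":0,"rz":0},{"claw":40,"dx":0,"dy":0,"dz":-40,"rx":0,"ry":0,"rz":0},{"claw":40,"dx":0,"dy":0,"dz":-20,"rx":0,"ry":0,"rz":0},{"claw":40,"dx":0,"dy":0,"dz":0,"rx":0,"ry":0,"rz":0}]'
python3 -c "
from h import *
goto(537.5,-143.5,130,19)"
```

```text
time: 17.15
tool_pos: [424.0, -361.2, 16.6]
tcp_rot: [3.141, 0.0, 1.435]
contact_force: [-0.0, 0.4, 3.7]
grip_width: 27.8
time: 18.05
tool_pos: [425.3, -362.4, 164.5]
tcp_rot: [3.136, 0.004, 1.435]
contact_force: [0.4, -0.0, -0.0]
grip_width: 39.7
pos [ 425.3 -362.4  164.5] rot [3.136 0.004 1.435] q [-0.84  0.45  1.53  0.    1.15 -0.71] grip 39.7 F [ 0.4 -0.  -0. ] Mz 0.027 t 18.05
need dx 232.1 dy 81.5 dz 34.5 rz 1.103
```

```bash
python3 -m handwheel '[{"claw":40,"dx":20,"dy":7,"dz":0,"rx":0,"ry":0,"rz":0},{"claw":40,"dx":40,"dy":14,"dz":0,"rx":0,"ry":0,"rz":0},{"claw":40,"dx":45,"dy":16,"dz":0,"rx":0,"ry":0,"rz":0},{"claw":40,"dx":45,"dy":16,"dz":0,"rx":0,"ry":0,"rz":0},{"claw":40,"dx":45,"dy":16,"dz":0,"rx":0,"ry":0,"rz":0},{"claw":40,"dx":25,"dy":9,"dz":0,"rx":0,"ry":0,"rz":0},{"claw":40,"dx":12,"dy":4,"dz":0,"rx":0,"ry":0,"rz":0.138},{"claw":40,"dx":0,"dy":0,"dz":10,"rx":0,"ry":0,"rz":0.138},{"claw":40,"dx":0,"dy":0,"dz":10,"rx":0,"ry":0,"rz":0.138},{"claw":40,"dx":0,"dy":0,"dz":10,"rx":0,"ry":0,"rz":0.138}]'
python3 -m handwheel '[{"claw":40,"dx":0,"dy":0,"dz":0,"rx":0,"ry":0,"rz":0.138},{"claw":40,"dx":0,"dy":0,"dz":0,"rx":0,"ry":0,"rz":0.138},{"claw":40,"dx":0,"dy":0,"dz":0,"rx":0,"ry":0,"rz":0.138},{"claw":40,"dx":0,"dy":0,"dz":0,"rx":0,"ry":0,"rz":0.138},{"claw":40,"dx":0,"dy":0,"dz":0,"rx":0,"ry":0,"rz":0}]'
python3 - <<'E'
from h import *
goto(537.5,-143.5,53,19)
from plant import bot
im=[]
for n,(a,b,e,f) in dict(top=(130,210,330,410),scene=(130,230,210,310)).items():
    c=bot.capture(n);im.append(cv2.resize(c["frame"][a:b,e:f],(400,400),interpolation=cv2.INTER_CUBIC))
cv2.imwrite("pics/d.png",np.hstack(im)[:,:,::-1])
E
```

```text
time: 19.05
tool_pos: [536.1, -141.8, 129.3]
tcp_rot: [-3.139, 0.001, 0.878]
contact_force: [-0.6, -0.6, -0.4]
grip_width: 39.7
time: 19.55
tool_pos: [536.0, -142.1, 129.8]
tcp_rot: [-3.14, 0.002, 0.33]
contact_force: [-0.3, -0.9, -0.7]
grip_width: 40.2
pos [ 536.  -142.1  129.8] rot [-3.14e+00  2.00e-03  3.30e-01] q [-0.4   0.49  1.58  0.    1.08  0.84] grip 40.2 F [-0.3 -0.9 -0.7] Mz -0.001 t 19.55
need dx 1.0 dy 1.8 dz 76.8 rz -0.002
```

View pics/d.png

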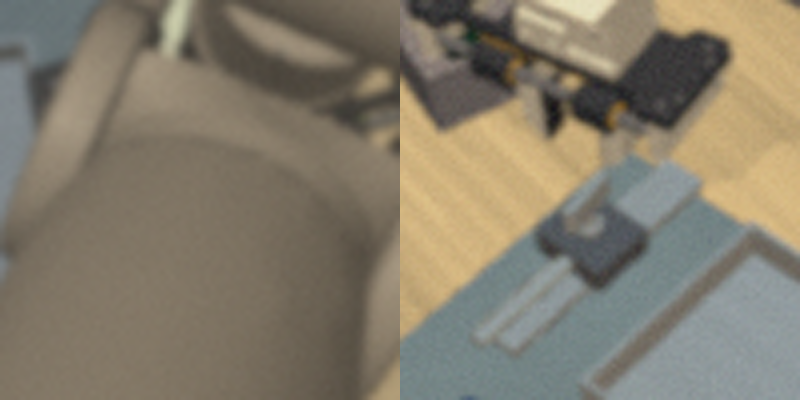

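The gripper hangs above the wing, which is at (590,205) in the right half, and is aligned with it. I'll descend and close.

```bash
python3 -m handwheel '[{"claw":40,"dx":1,"dy":1.5,"dz":25,"rx":0,"ry":0,"rz":0},{"claw":40,"dx":0,"dy":0,"dz":25,"rx":0,"ry":0,"rz":0},{"claw":40,"dx":0,"dy":0,"dz":15,"rx":0,"ry":0,"rz":0},{"claw":40,"dx":0,"dy":0,"dz":7,"rx":0,"ry":0,"rz":0},{"claw":40,"dx":0,"dy":0,"dz":0,"rx":0,"ry":0,"rz":0},{"claw":40,"dx":0,"dy":0,"dz":0,"rx":0,"ry":0,"rz":0}]'
python3 -c "
from h import *
goto(537.5,-143.5,53,19)"
```

```text
time: 20.25
tool_pos: [538.5, -143.6, 59.7]
tcp_rot: [3.141, -0.001, 0.332]
contact_force: [-0.1, -0.8, -0.1]
grip_width: 40.0
pos [ 538.5 -143.6   59.7] rot [ 3.141e+00 -1.000e-03  3.320e-01] q [-0.4   0.58  1.64  0.    0.92  0.84] grip 40.0 F [-0.1 -0.8 -0.1] Mz -0.027 t 20.25
need dx -0.9 dy -0.5 dz 6.7 rz 0.000
```

```bash
python3 -m handwheel '[{"claw":24,"dx":0,"dy":0,"dz":6,"rx":0,"ry":0,"rz":0},{"claw":22,"dx":0,"dy":0,"dz":0,"rx":0,"ry":0,"rz":0},{"claw":16,"dx":0,"dy":0,"dz":0,"rx":0,"ry":0,"rz":0},{"claw":12,"dx":0,"dy":0,"dz":0,"rx":0,"ry":0,"rz":0},{"claw":12,"dx":0,"dy":0,"dz":0,"rx":0,"ry":0,"rz":0}]'
python3 -c "
from h import *
goto(537.5,-143.5,53,19)"
```

```text
time: 20.75
tool_pos: [538.7, -144.5, 53.5]
tcp_rot: [3.139, -0.001, 0.331]
contact_force: [0.5, -4.7, -1.9]
grip_width: 12.3
pos [ 538.7 -144.5   53.5] rot [ 3.139e+00 -1.000e-03  3.310e-01] q [-0.4   0.59  1.65 -0.    0.9   0.84] grip 12.3 F [ 0.5 -4.7 -1.9] Mz -0.057 t 20.75
need dx -0.8 dy -1.3 dz 0.5 rz -0.001
```

```bash
python3 -m handwheel '[{"claw":12,"dx":0,"dy":1,"dz":0,"rx":0,"ry":0,"rz":0},{"claw":4,"dx":0,"dy":0,"dz":0,"rx":0,"ry":0,"rz":0},{"claw":4,"dx":0,"dy":0,"dz":0,"rx":0,"ry":0,"rz":0},{"claw":4,"dx":0,"dy":0,"dz":0,"rx":0,"ry":0,"rz":0},{"claw":4,"dx":0,"dy":0,"dz":0,"rx":0,"ry":0,"rz":0}]'
python3 -c "
from h import *
goto(537.5,-143.5,53,19)"
```

```text
time: 21.25
tool_pos: [539.2, -145.8, 53.5]
tcp_rot: [3.139, -0.001, 0.331]
contact_force: [0.9, -6.8, -1.1]
grip_width: 8.6
pos [ 539.2 -145.8   53.5] rot [ 3.139e+00 -1.000e-03  3.310e-01] q [-0.4   0.59  1.64 -0.    0.9   0.84] grip 8.6 F [ 0.9 -6.8 -1.1] Mz 0.074 t 21.25
need dx -0.8 dy -2.8 dz 0.5 rz -0.001
```

```bash
python3 -m handwheel '[{"claw":4,"dx":0,"dy":1,"dz":0,"rx":0,"ry":0,"rz":0},{"claw":4,"dx":0,"dy":0,"dz":0,"rx":0,"ry":0,"rz":0.1},{"claw":4,"dx":0,"dy":0,"dz":0,"rx":0,"ry":0,"rz":0.1},{"claw":4,"dx":0,"dy":0,"dz":0,"rx":0,"ry":0,"rz":0.1},{"claw":4,"dx":0,"dy":0,"dz":0,"rx":0,"ry":0,"rz":0}]'
python3 -c "
from h import *
goto(537.5,-143.5,53,19)"
python3 -m handwheel '[{"claw":4,"dx":0,"dy":0,"dz":0,"rx":0,"ry":0,"rz":0.1},{"claw":4,"dx":0,"dy":0,"dz":0,"rx":0,"ry":0,"rz":0.1},{"claw":4,"dx":0,"dy":0,"dz":0,"rx":0,"ry":0,"rz":0.1},{"claw":4,"dx":0,"dy":0,"dz":0,"rx":0,"ry":0,"rz":0}]'
python3 -c "
from h import *
goto(537.5,-143.5,53,19)"
```

```text
time: 21.75
tool_pos: [539.2, -146.0, 53.5]
tcp_rot: [3.141, -0.001, 0.03]
contact_force: [1.5, -4.5, -0.0]
grip_width: 9.1
pos [ 539.2 -146.    53.5] rot [ 3.141e+00 -1.000e-03  3.000e-02] q [-0.4   0.59  1.64 -0.    0.9   1.14] grip 9.1 F [ 1.5 -4.5 -0. ] Mz -0.107 t 21.75
need dx -1.6 dy -2.6 dz 0.5 rz -0.302
time: 22.15
tool_pos: [539.2, -146.1, 53.5]
tcp_rot: [3.141, -0.001, -0.27]
contact_force: [-0.1, -5.2, -0.3]
grip_width: 8.9
pos [ 539.2 -146.1   53.5] rot [ 3.141e+00 -1.000e-03 -2.700e-01] q [-0.4   0.59  1.64 -0.    0.9   1.44] grip 8.9 F [-0.1 -5.2 -0.3] Mz -0.063 t 22.15
need dx -2.3 dy -2.1 dz 0.5 rz -0.601
```

```bash
cat > r.py <<'E'
from plant import bot
o=bot.get_obs();print("yaw %.3f F %s M %s g %.1f tau6 %.3f"%(o["tcp_rot"][2],o["contact_force"].round(1),o["moment"].round(3),o["grip_width"],o["tau"][5]))
E
for i in 1; do python3 r.py; done
python3 -m handwheel '[{"claw":4,"dx":0,"dy":0,"dz":0,"rx":0,"ry":0,"rz":0.1},{"claw":4,"dx":0,"dy":0,"dz":0,"rx":0,"ry":0,"rz":0.1},{"claw":4,"dx":0,"dy":0,"dz":0,"rx":0,"ry":0,"rz":0}]' >/dev/null; python3 r.py
python3 -m handwheel '[{"claw":4,"dx":0,"dy":0,"dz":0,"rx":0,"ry":0,"rz":0.05},{"claw":4,"dx":0,"dy":0,"dz":0,"rx":0,"ry":0,"rz":0}]'>/dev/null; python3 r.py
python3 -m handwheel '[{"claw":4,"dx":0,"dy":0,"dz":0,"rx":0,"ry":0,"rz":0.05},{"claw":4,"dx":0,"dy":0,"dz":0,"rx":0,"ry":0,"rz":0}]'>/dev/null; python3 r.py
```

```text
yaw -0.270 F [-0.1 -5.2 -0.3] M [-0.929  0.076 -0.063] g 8.9 tau6 0.844
yaw -0.470 F [ 1.1 -6.  -0.7] M [-0.983  0.035 -0.026] g 8.5 tau6 0.841
yaw -0.518 F [ 0.9 -5.9  0.1] M [-0.995  0.057 -0.043] g 9.0 tau6 0.364
yaw -0.568 F [ 1.3 -6.6 -1.2] M [-0.995  0.093 -0.029] g 8.9 tau6 0.362
```

```bash
python3 -m handwheel '[{"claw":4,"dx":0,"dy":0,"dz":0,"rx":0,"ry":0,"rz":0.03},{"claw":4,"dx":0,"dy":0,"dz":0,"rx":0,"ry":0,"rz":0}]' >/dev/null; python3 r.py
python3 -m handwheel '[{"claw":4,"dx":0,"dy":0,"dz":0,"rx":0,"ry":0,"rz":0.03},{"claw":4,"dx":0,"dy":0,"dz":0,"rx":0,"ry":0,"rz":0}]' >/dev/null; python3 r.py
python3 -m handwheel '[{"claw":4,"dx":0,"dy":0,"dz":0,"rx":0,"ry":0,"rz":0.03},{"claw":4,"dx":0,"dy":0,"dz":0,"rx":0,"ry":0,"rz":0}]' >/dev/null; python3 r.py
python3 -m handwheel '[{"claw":4,"dx":0,"dy":0,"dz":0,"rx":0,"ry":0,"rz":0.03},{"claw":4,"dx":0,"dy":0,"dz":0,"rx":0,"ry":0,"rz":0}]' >/dev/null; python3 r.py
```

```text
yaw -0.598 F [ 0.6 -6.7 -0.6] M [-1.08   0.096 -0.012] g 8.8 tau6 0.223
yaw -0.627 F [-0.2 -5.8 -0.5] M [-1.02   0.066  0.352] g 8.8 tau6 0.579
yaw -0.656 F [ 0.5 -6.3 -0.1] M [-1.007  0.057  0.53 ] g 9.2 tau6 0.802
yaw -0.686 F [-0.5 -6.6 -0.2] M [-0.952  0.109  0.683] g 9.4 tau6 0.914
```

The screw seats at tool yaw of about -0.60, where the moment jumps. I'll back off slowly at first to see whether the grip slipped.

```bash
python3 -m handwheel '[{"claw":4,"dx":0,"dy":0,"dz":0,"rx":0,"ry":0,"rz":-0.03},{"claw":4,"dx":0,"dy":0,"dz":0,"rx":0,"ry":0,"rz":0}]' >/dev/null; python3 r.py
python3 -m handwheel '[{"claw":4,"dx":0,"dy":0,"dz":0,"rx":0,"ry":0,"rz":-0.03},{"claw":4,"dx":0,"dy":0,"dz":0,"rx":0,"ry":0,"rz":0}]' >/dev/null; python3 r.py
python3 -m handwheel '[{"claw":4,"dx":0,"dy":0,"dz":0,"rx":0,"ry":0,"rz":-0.03},{"claw":4,"dx":0,"dy":0,"dz":0,"rx":0,"ry":0,"rz":0}]' >/dev/null; python3 r.py
python3 -m handwheel '[{"claw":4,"dx":0,"dy":0,"dz":0,"rx":0,"ry":0,"rz":-0.03},{"claw":4,"dx":0,"dy":0,"dz":0,"rx":0,"ry":0,"rz":0}]' >/dev/null; python3 r.py
python3 -m handwheel '[{"claw":4,"dx":0,"dy":0,"dz":0,"rx":0,"ry":0,"rz":-0.03},{"claw":4,"dx":0,"dy":0,"dz":0,"rx":0,"ry":0,"rz":0}]' >/dev/null; python3 r.py
```

```text
yaw -0.655 F [ 1.  -6.2 -0.2] M [-1.01   0.063  0.446] g 9.1 tau6 0.226
yaw -0.625 F [ 0.5 -5.9 -1.1] M [-0.966  0.132  0.24 ] g 8.8 tau6 -0.040
yaw -0.596 F [-0.6 -6.1  0.4] M [-1.051  0.156  0.089] g 8.7 tau6 -0.217
yaw -0.566 F [ 0.2 -6.7  0. ] M [-0.926  0.111  0.031] g 8.7 tau6 -0.218
yaw -0.536 F [-0.4 -6.1 -0.4] M [-1.01   0.131  0.035] g 8.6 tau6 -0.218
```

No slip: the moment leaves the seat at about -0.59 on the way back as well. A quarter turn from there puts the tool at yaw of about 0.98.

```bash
python3 -m handwheel '[{"claw":4,"dx":0,"dy":0,"dz":0,"rx":0,"ry":0,"rz":-0.1},{"claw":4,"dx":0,"dy":0,"dz":0,"rx":0,"ry":0,"rz":-0.1},{"claw":4,"dx":0,"dy":0,"dz":0,"rx":0,"ry":0,"rz":-0.1},{"claw":4,"dx":0,"dy":0,"dz":0,"rx":0,"ry":0,"rz":-0.1},{"claw":4,"dx":0,"dy":0,"dz":0,"rx":0,"ry":0,"rz":-0.1},{"claw":4,"dx":0,"dy":0,"dz":0,"rx":0,"ry":0,"rz":-0.1},{"claw":4,"dx":0,"dy":0,"dz":0,"rx":0,"ry":0,"rz":-0.1},{"claw":4,"dx":0,"dy":0,"dz":0,"rx":0,"ry":0,"rz":0}]'>/dev/null; python3 r.py
python3 -m handwheel '[{"claw":4,"dx":0,"dy":0,"dz":0,"rx":0,"ry":0,"rz":-0.1},{"claw":4,"dx":0,"dy":0,"dz":0,"rx":0,"ry":0,"rz":-0.1},{"claw":4,"dx":0,"dy":0,"dz":0,"rx":0,"ry":0,"rz":-0.1},{"claw":4,"dx":0,"dy":0,"dz":0,"rx":0,"ry":0,"rz":-0.1},{"claw":4,"dx":0,"dy":0,"dz":0,"rx":0,"ry":0,"rz":-0.1},{"claw":4,"dx":0,"dy":0,"dz":0,"rx":0,"ry":0,"rz":-0.1},{"claw":4,"dx":0,"dy":0,"dz":0,"rx":0,"ry":0,"rz":-0.1},{"claw":4,"dx":0,"dy":0,"dz":0,"rx":0,"ry":0,"rz":-0.07},{"claw":4,"dx":0,"dy":0,"dz":0,"rx":0,"ry":0,"rz":0},{"claw":4,"dx":0,"dy":0,"dz":0,"rx":0,"ry":0,"rz":0}]'; python3 r.py
```

```text
yaw 0.165 F [ 1.1 -5.7  0.5] M [-0.951  0.072  0.077] g 9.0 tau6 -0.937
time: 26.45
tool_pos: [539.0, -145.7, 53.5]
tcp_rot: [3.141, 0.0, 0.929]
contact_force: [1.1, -4.4, 0.6]
grip_width: 8.6
yaw 0.929 F [ 1.1 -4.4  0.6] M [-0.967  0.096  0.028] g 8.6 tau6 -0.042
```

```bash
python3 -m handwheel '[{"claw":4,"dx":0,"dy":0,"dz":0,"rx":0,"ry":0,"rz":-0.05},{"claw":4,"dx":0,"dy":0,"dz":0,"rx":0,"ry":0,"rz":0},{"claw":4,"dx":0,"dy":0,"dz":0,"rx":0,"ry":0,"rz":0},{"claw":4,"dx":0,"dy":0,"dz":0,"rx":0,"ry":0,"rz":0}]'; python3 r.py
python3 - <<'E'
from h import *
from plant import bot
c=bot.capture("scene");cv2.imwrite("pics/e.png",cv2.resize(c["frame"][60:280,100:400],(800,587),interpolation=cv2.INTER_CUBIC)[:,:,::-1])
E
```

```text
time: 26.85
tool_pos: [539.0, -145.7, 53.5]
tcp_rot: [3.141, 0.0, 0.979]
contact_force: [1.6, -4.2, 2.3]
grip_width: 8.7
yaw 0.979 F [ 1.6 -4.2  2.3] M [-0.953  0.065  0.1  ] g 8.7 tau6 0.050
```

View pics/e.png

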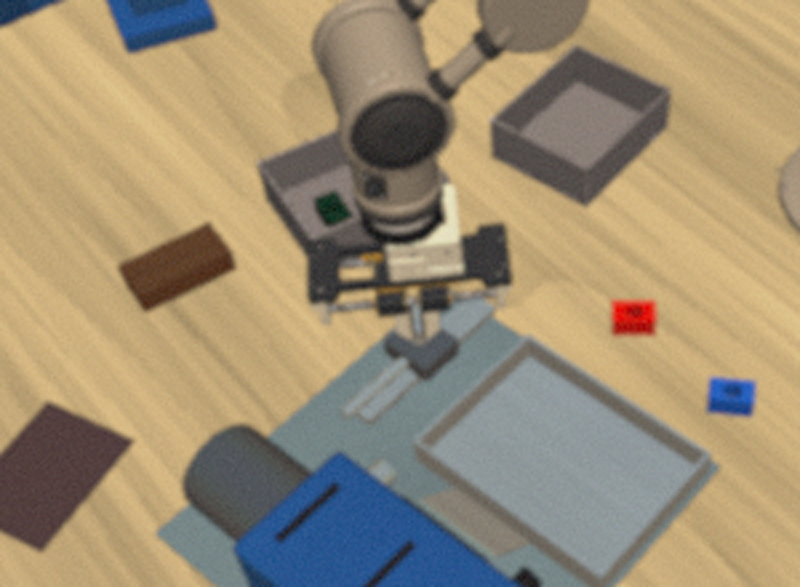

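The catch tray is empty and the wing is held between the fingers at (418,318). The tote is in place with one blank visible at (332,208) and the arm hiding the other half. I'll check the top camera for the second blank, then hand in.

Run:
```python
from h import *
from plant import bot
c=bot.capture("top");f=c["frame"].astype(int); r,g,b=f[...,0],f[...,1],f[...,2]
m=((g>r+8)&(g>b+3)&(g<90)).astype(np.uint8); m[:,:200]=0
for z in [28]: [print(x) for x in topplane(c,cv2.morphologyEx(m,cv2.MORPH_CLOSE,np.ones((5,5))),z)]
print(bot.close_job());
```

```text
the job is handed in; nothing more can be done
None
```

I've handed the job in. Both wax blanks are in the far grey tote, and the thumbscrew is seated, backed off a quarter turn and still held in the gripper.

- **Blanks:** I lowered each one to the tote floor, felt 3–4 N of contact, and only then opened the fingers. I kept away from the nearer look-alike tote and the blue and red look-alike blanks.
- **Screw:** I turned it clockwise until the moment jumped by about 0.36 N m at tool yaw -0.60, then pressed to about 0.7 N m. It left the seat at about -0.59 on the way back, so the grip had not slipped.
- **Finish:** The last reading had the gripper closed on the head, 8.7 mm open, at yaw 0.979. That is about 1.57 rad from the seat, with roughly 4 N of side force at 26.9 s on the clock. The quarter turn should be right to about 1–2°: the slicer's angle as seen by the cameras would put it at 0.954, and I trusted the felt seat instead.
- **Last checks:** The scene camera showed the tray empty, the tote in place with one blank in it, and the sanding block unmoved.
- **Not confirmed by picture:** The arm hid the second blank from the scene camera, and the top camera check found no blanks at all, most likely because the arm was in the way. I know the second blank is down only from the contact force and the release. The tin and jar were outside the last picture, but the arm went nowhere near them at low height.

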